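Rebuild the optics of a fluorescence read head

TASK

Rebuild the optics of the read head: into its dark slotted barrel lower, never drop, first the clear lens, then the brass spacer and then the green filter, each lying flat on the one before. Set the knurled retaining ring on top with its two lugs down in the barrel's side slots and turn it clockwise, seen from above, as far as it goes, so that it clamps the stack against the sprung seat. Then let go; leave the amber filter, the beaker and the bottles where they are.

Things in the scene. Friction and masses are not known exactly. Their poses are not given: they have to be found in the camera images.
- read_head: Read head, fixed on the 2 mm mat: 76 mm square aluminium base, 12 thick, with an upright dark grey barrel, outer diameter 47, bore 39, rim 62 mm above this origin (inside a funnel widens the last 5 mm to 45). Origin: barrel axis, underside of base; z up. Resting centre heights above it: lens 24, spacer 34, filter 43, ring collar 73 mm; all 2.5 mm lower when clamped.
- barrel_rim (a point): On the barrel axis at the rim. The wall stands only within 42 deg of the head's +x and -x; towards its +y and -y it is cut away from the rim down to 21 mm above the head's origin (slots 29 mm wide at the bore). So fingers holding a part across its diameter along the head's y can go down in the slots to 22 mm above the origin.
- seat_top (a point): On the barrel axis, top of the sprung ring seat that carries the stack, 18 mm above the head's origin (48 mm once lens, spacer and filter 12+8+10 mm lie on it: there the ring's foot rests). The seat yields from 3 N on, 0.5 mm per further newton, 3 mm at most; the parts' own weight does not move it.
- lock_dot (a point): Red dot outside the wall at the head's +x (another at -x) where a lug ends when locked. A groove in each wall opens into the slot at the wall's counter-clockwise end (seen from above) and runs clockwise to a stop, its upper edge sloping down 4 mm: a lug turned clockwise out of a slot is drawn down. The other way it meets a closed wall.
- lens_center (a point): Clear lens in a bare aluminium mount, a disc of diameter 36 and height 12 mm lying flat on the mat. Point at its centre; z up.
- spacer_center (a point): Brass spacer, a plain open ring of outer diameter 36, bore 26, height 8 mm, lying flat on the mat. Point at its centre; z up.
- green_filter_center (a point): Green filter: green glass in a black mount, a disc of diameter 36 and height 10 mm lying flat on the mat. Point at its centre; z up.
- amber_filter_center (a point): Amber filter, the look-alike that is not wanted: amber glass in a black mount, diameter 36, height 10 mm. Point at its centre.
- ring_grip (a point): Retaining ring, 32 mm tall, standing on its foot: lower sleeve of diameter 36, height 18 mm, above it a knurled dark collar of diameter 52, height 14 mm to hold it by (wider than the barrel: fingers round it pass outside the barrel). Bore 25. Point on its axis at mid-collar, 25 mm above its underside; z up; its x axis runs through both lugs.
- ring_lug (a point): Tip of one of the ring's two steel lugs (own +x; the other at -x; alike, so a half turn gives the same fit), 22.5 mm off the axis, 2 to 7 mm above the foot, 8 mm wide; red lines on the collar mark both. They enter within 30 deg of the head's +y and -y; locked, they lie within 5 deg of its +x and -x. Turning takes about 0.2 N m; it stays put.
- beaker_center (a point): Glass beaker, diameter 55, height 70 mm, standing at the back; a bystander. Point at its centre.
- bottle_center (a point): Small glass bottle with a red cap, diameter 50, height 117 mm, standing at the back; a bystander. Point at half its height.

How it is judged:
By the outcome, as a careful person would: the job done as asked, in the order asked, and still so for the second after the job is handed in, with the robot touching nothing.
It also fails if it takes over 72 s, if anything falls off the work surface, if the arm or the gripper's body presses on something with over 40 N, if the wrist force passes 120 N, or if a joint passes its speed limit or range.

ROBOT

A 6-joint arm with a two-finger parallel gripper is mounted at the origin on a cart in front of the work surface, level with it; the furniture and walls round the work are solid. World frame = base frame: x ahead of the robot, y to its left, z up, the work surface at z = 0. Lengths are in m, angles in rad, forces in N, time in s.
With the tool pointing down it reaches from about 0.35 to 0.775 m from the base axis. Payload 5.5 kg.
Tool frame: the origin (TCP) lies at the very end of the fingers, on their centre line; the grasp point (between the pads) lies 19 mm behind it; z points along the fingers, y is the line along which they close (so a half turn about z gives the same grasp; the last joint's range is limited). The gripper opens to 85 mm and grips with 20 to 120 N. Pads are 22 mm wide; open, the fingers measure 114 mm over their backs; the gripper's body (76 mm by 85 mm) begins 54 mm behind the grasp point. The pads swing forward as they close: fully open they stand 13 mm farther back than shut.
Start: joints at [0.995, 0.313, 0.046, 1.304, 0, 1.431], TCP at [0.243, 0.521, 0.231] pointing down, gripper open.
Joint ranges: [-2.76, 2.76], [-0.86, 1.69], [-1.03, 1.26], [-2.2, 2.34], [-1.47, 1.5], [-3.14, 3.14]. Speed limits (rad/s): [2.57, 2.57, 3.14, 3.14, 3.14, 3.14].

INTERFACE

Orientations are given as a unit quaternion [w, x, y, z].
In Python, from workcell import env gives the robot as it stands. The module is installed in compiled form; this text tells all that it offers.
- The arm moves only by the tool jog_arm, never from a script. Its arguments are lists of equal length, an entry for each row: "gripper": the opening, from 0 (shut) to 1 (fully open); "offset": the shift along the world's x, y, z in cm, a list of three; "twist": the turn about the world's z in degrees. In form: {"gripper": [gripper, ...], "offset": [[dx, dy, dz], ...], "twist": [twist, ...]}. A call has exactly 8 rows; each row is the pose to reach, as a shift and turn from the pose commanded when the call began; what a row does not reach only later rows make up. A row lasts 1/8 s, in which the tool goes at most 62.5 mm and 10.7 degrees, less where a joint would pass 70% of its speed; a pose out of reach is approached as far as the arm can. A call with a gripper value outside its range is refused whole. The fingers move at their own pace and stop on an object; "squeeze" is the grip in N (left out, the last holds). Time passes only in rows, so rows that repeat a pose let the fingers close, or fill a call up. It gives the time, the measured TCP pose, the force, the opening and the grip force at its end, in the units of the state.
- env.get_state(): the state, without advancing time (a new reading comes with each control period).
- env.read_camera(name): name is "scene" or "top"; returns a dict with "image" (420x560x3 uint8, red, green, blue), "z_map" (420x560 float32, m along the optical axis (not along the pixel's ray), 0 where there is no reading), "fovy" (degrees; the focal length in pixels is half the picture's height over the tangent of half this angle, whatever the lens; pixels are square), "cx", "cy" (the principal point, pixels), "distortion" ([k1, k2, p1, p2, k3] as OpenCV has them; the pictures are not rectified), "cam_to_world" (4x4, takes a point from camera to world coordinates). Camera axes: x right, y up, looking along -z (the intrinsics and any distortion apply to the point x, -y, -z); pixel columns grow to the right and rows downward; lengths in m; the calibration is good to about 2 mm. A picture is of the moment at which its call begins.
- env.hand_in(): hands the job in; it is judged then, once.
The state is a dict: "clock": time; "joint_pos": joint angles; "qvel": joint speeds; "tau": joint torques, N m; "tcp_pos": TCP position; "orientation": TCP orientation; "wrist_force": force on the tool from outside, world axes, zero at the start; "ft_torque": the same for the moment, N m; "finger_gap": finger opening in m; "grip_force": force on a finger pad.
Only numpy, scipy, OpenCV 4.12 (cv2) and the standard library are available. Lean on these libraries where they do the work, as an engineer would, in place of code of your own. Each camera call takes 0.05 s, during which the arm holds its last target. There are 200 camera calls.

## Working session

There is one attempt and no reset: what is moved stays moved. The work goes in short steps, Python scripts to look and compute and a tool call to move; the robot and the scene stay as the last step left them, time stands still between calls to the robot, and variables do not carry over. Pictures are saved under pics/ and viewed, at most 10 in all, crops included, and the job is handed in when it is done.

Besides the shell and the picture viewer there is one more tool, called after "Call:" by a JSON object that holds its "api" and its "payload". jog_arm: Moves the arm, as the interface text tells. Its arguments: {"type":"object","properties":{"gripper":{"type":"array"},"offset":{"type":"array"},"twist":{"type":"array"},"squeeze":{"type":"number"}},"required":["gripper","offset","twist"]}

```bash
mkdir -p pics
cat > h.py <<'E'
import numpy as np, cv2
from workcell import env
def K(c):
    f=210/np.tan(np.radians(c['fovy'])/2); return np.array([[f,0,c['cx']],[0,f,c['cy']],[0,0,1.]])
def cloud(c):
    h,w=c['z_map'].shape; v,u=np.mgrid[:h,:w]
    p=cv2.undistortPoints(np.stack([u,v],-1).reshape(-1,1,2).astype(np.float32),K(c),np.array(c['distortion'],float)).reshape(h,w,2)
    z=c['z_map']; P=np.stack([p[...,0]*z,-p[...,1]*z,-z,np.ones_like(z)],-1)
    W=(P@np.array(c['cam_to_world']).T)[...,:3]; W[z==0]=np.nan; return W
def ray(c,uv,z):
    p=cv2.undistortPoints(np.array(uv,np.float32).reshape(-1,1,2),K(c),np.array(c['distortion'],float)).reshape(-1,2)
    T=np.array(c['cam_to_world']); d=np.c_[p[:,0],-p[:,1],-np.ones(len(p))]@T[:3,:3].T
    o=T[:3,3]; return o+d*((z-o[2])/d[:,2])[:,None]
def snap(n,f=None):
    c=env.read_camera(n)
    if f: cv2.imwrite('pics/'+f,c['image'][...,::-1])
    np.save('/tmp/%s.npy'%n,c,allow_pickle=True); return c
E
python3 - <<'E'
from h import *
for n in('scene','top'):
    c=snap(n,n+'0.png'); print(n,np.round(c['cam_to_world'],3).tolist(),c['fovy'],c['distortion'])
s=env.get_state(); print(s)
E
```

```text
scene [[0.546, 0.619, -0.564, 0.035], [-0.837, 0.412, -0.359, -0.078], [0.01, 0.669, 0.743, 0.708], [0.0, 0.0, 0.0, 1.0]] 50.2444483764347 [0.03965002 0.         0.         0.         0.        ]
top [[-0.007, 0.983, -0.183, 0.332], [-1.0, -0.01, -0.014, 0.202], [-0.016, 0.183, 0.983, 0.988], [0.0, 0.0, 0.0, 1.0]] 53.840568096627024 [-0.06919742  0.          0.          0.          0.        ]
{'clock': 0.1, 'joint_pos': array([9.95356154e-01, 3.13919485e-01, 4.50728547e-02, 1.30360989e+00,
       1.14579796e-05, 1.43117538e+00]), 'qvel': array([-1.62412148e-04, -2.63329363e-03,  2.35149019e-03, -8.43020044e-05,
        1.02519152e-03, -4.48425021e-04]), 'tau': array([ 3.45918896e-03, -4.81722629e+01,  2.99245369e+01,  1.27161635e-02,
       -1.16933156e-04,  2.37005636e-06]), 'tcp_pos': array([0.24249708, 0.52084694, 0.23049329]), 'orientation': array([-2.95869434e-04,  2.16189076e-01,  9.76351163e-01, -7.75600775e-04]), 'wrist_force': array([-0.59141003, -0.99526762,  0.19498072]), 'ft_torque': array([-0.05250961,  0.01990421,  0.02372798]), 'grip_force': 0.0, 'finger_gap': 0.08556386404719599}
```

View pics/top0.png

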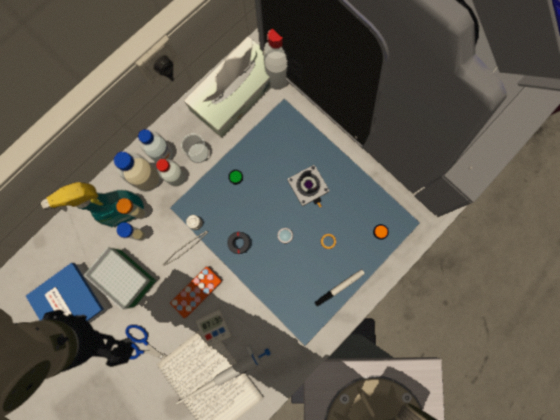

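View pics/scene0.png

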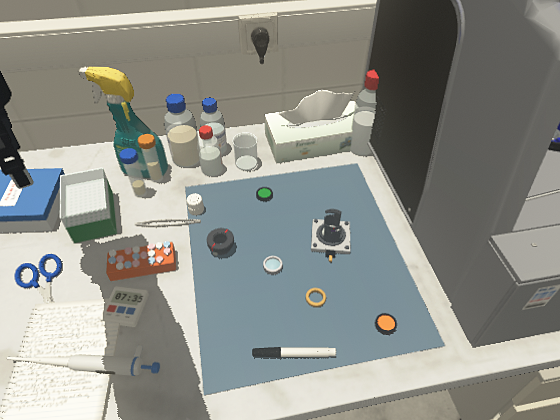

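The top picture shows the green filter at (236,177), lens (285,235), spacer (328,241), ring (238,243), amber (381,232), and head (309,185). The scene picture matches: a printer-like wall on the right, head barrel at (331,230).

```bash
cat > m.py <<'E'
from h import *
c=np.load('/tmp/top.npy',allow_pickle=True).item(); W=cloud(c)
for n,(u,v),z in [('green',(236,177),.012),('lens',(285,235),.014),('spacer',(328,241),.01),('ring',(238,243),.034),('amber',(381,232),.012),('head',(309,185),.014)]:
    r=24; w=W[v-r:v+r,u-r:u+r]; m=(w[...,2]>z-.005)
    k,l,st,ce=cv2.connectedComponentsWithStats(m.astype(np.uint8))
    i=1+np.argmax(st[1:,4]); p=w[l==i]; 
    print(n,st[i,4],'med z',np.nanmedian(p[:,2]).round(4),'max',np.nanmax(p[:,2]).round(4),'bbox',np.round([p[:,0].min(),p[:,0].max(),p[:,1].min(),p[:,1].max()],4),'mid',np.round([(p[:,0].min()+p[:,0].max())/2,(p[:,1].min()+p[:,1].max())/2],4))
im=c['image'][...,::-1]
a=cv2.resize(im[155:215,270:345],None,fx=5.3,fy=5.3,interpolation=cv2.INTER_CUBIC); b=cv2.resize(im[213:273,200:275],None,fx=5.3,fy=5.3,interpolation=cv2.INTER_CUBIC)
cv2.imwrite('pics/crop.png',np.hstack([a,b]))
E
python3 m.py
```

```text
green 165 med z 0.0102 max 0.0147 bbox [0.5662 0.6023 0.3011 0.3355] mid [0.5843 0.3183]
lens 162 med z 0.012 max 0.0176 bbox [0.4214 0.455  0.181  0.2166] mid [0.4382 0.1988]
spacer 94 med z 0.0093 max 0.0134 bbox [0.4067 0.4402 0.0769 0.1172] mid [0.4235 0.097 ]
ring 303 med z 0.0335 max 0.038 bbox [0.3952 0.446  0.2832 0.3325] mid [0.4206 0.3079]
amber 182 med z 0.0105 max 0.0154 bbox [ 0.4285  0.4623 -0.0474 -0.0116] mid [ 0.4454 -0.0295]
head 1011 med z 0.0154 max 0.066 bbox [0.5051 0.6092 0.0925 0.1913] mid [0.5572 0.1419]
```

View pics/crop.png

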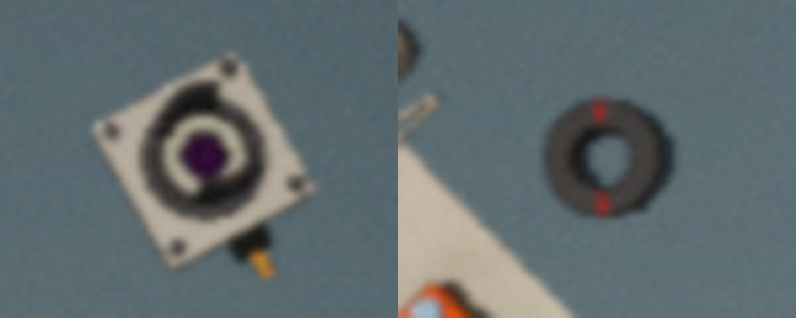

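The crop shows the square base tilted by about 28 deg with an orange cable tip at (262,262), and the ring's red lines at (600,110) and (602,203), i.e. nearly along world x. The walls' directions have to come from the depth data.

```bash
cat > m2.py <<'E'
from h import *
from scipy.optimize import least_squares
for n in('top','scene'):
    c=np.load('/tmp/%s.npy'%n,allow_pickle=True).item(); W=cloud(c); I=c['image'].astype(int)
    q=W.reshape(-1,3); col=I.reshape(-1,3)
    d=np.hypot(q[:,0]-.557,q[:,1]-.142)
    t=(d<.045)&(q[:,2]>.054)&(q[:,2]<.075); p=q[t]
    print(n,'rim',len(p),np.median(p[:,2]).round(4))
    r=least_squares(lambda x:np.hypot(p[:,0]-x[0],p[:,1]-x[1])-.0215,[.557,.142],loss='soft_l1',f_scale=.002).x
    az=np.degrees(np.arctan2(p[:,1]-r[1],p[:,0]-r[0])); print(' centre',r.round(4),'az hist',np.histogram(az,bins=np.arange(-180,181,15))[0])
    b=q[(d<.06)&(q[:,2]>.009)&(q[:,2]<.019)]; rc=cv2.minAreaRect(b[:,:2].astype(np.float32)*1000); print(' base',rc,np.median(b[:,2]).round(4))
    # ring: collar and red
    dr=np.hypot(q[:,0]-.42,q[:,1]-.308)
    rg=q[(dr<.04)&(q[:,2]>.027)]; 
    rr=least_squares(lambda x:np.maximum(0,np.hypot(rg[:,0]-x[0],rg[:,1]-x[1])-.026)+np.maximum(0,.0125-np.hypot(rg[:,0]-x[0],rg[:,1]-x[1])),[.42,.308]).x
    print(' ring',rr.round(4),np.median(rg[:,2]).round(4))
    for nm,cc in (('ring',dr),('head',d)):
        red=(cc<.035)&(col[:,0]>1.6*col[:,1])&(col[:,0]>1.6*col[:,2])&(col[:,0]>50)
        print(' red',nm,[(i%560,i//560,*q[i].round(3)) for i in np.where(red)[0]][:14])
    for nm,o,R,z in(('green',(.584,.318),.018,.012),('lens',(.438,.199),.018,.014),('spacer',(.4235,.097),.018,.010)):
        s=q[(np.hypot(q[:,0]-o[0],q[:,1]-o[1])<.03)&(q[:,2]>z-.004)]
        print(' ',nm,cv2.minEnclosingCircle((s[:,:2]*1000).astype(np.float32)),s[:,:2].mean(0).round(4),np.median(s[:,2]).round(4))
E
python3 m2.py
```

```text
top rim 60 0.0615
 centre [0.5595 0.1415] az hist [6 4 5 4 4 0 0 0 0 0 0 7 6 7 5 5 2 0 0 0 0 0 0 5]
 base ((550.050048828125, 136.3351287841797), (99.42896270751953, 76.501953125), 27.359525680541992) 0.0144
 ring [0.4201 0.3077] 0.0333
 red ring [(np.int64(237), np.int64(232), np.float64(0.443), np.float64(0.309), np.float64(0.037)), (np.int64(238), np.int64(232), np.float64(0.444), np.float64(0.307), np.float64(0.032)), (np.int64(237), np.int64(233), np.float64(0.442), np.float64(0.309), np.float64(0.033)), (np.int64(238), np.int64(233), np.float64(0.442), np.float64(0.307), np.float64(0.033)), (np.int64(237), np.int64(234), np.float64(0.439), np.float64(0.309), np.float64(0.035)), (np.int64(238), np.int64(234), np.float64(0.439), np.float64(0.307), np.float64(0.034)), (np.int64(237), np.int64(235), np.float64(0.437), np.float64(0.309), np.float64(0.034)), (np.int64(238), np.int64(235), np.float64(0.437), np.float64(0.307), np.float64(0.03)), (np.int64(238), np.int64(249), np.float64(0.404), np.float64(0.306), np.float64(0.034)), (np.int64(237), np.int64(250), np.float64(0.402), np
[... 1871 characters left out ...]
, np.float64(0.399), np.float64(0.307), np.float64(0.034)), (np.int64(213), np.int64(245), np.float64(0.398), np.float64(0.304), np.float64(0.036)), (np.int64(212), np.int64(246), np.float64(0.396), np.float64(0.305), np.float64(0.035)), (np.int64(213), np.int64(246), np.float64(0.398), np.float64(0.304), np.float64(0.034))]
 red head [(np.int64(333), np.int64(228), np.float64(0.54), np.float64(0.128), np.float64(0.061))]
  green ((582.4781494140625, 317.9109191894531), 19.25155258178711) [0.5827 0.317 ] 0.0111
  lens ((438.1550598144531, 197.62208557128906), 18.622779846191406) [0.4376 0.1973] 0.0132
  spacer ((427.6253967285156, 92.55311584472656), 23.56955337524414) [0.4228 0.0951] 0.0094
```

The head is at about (0.5595, 0.1408) with its +x at azimuth 27.3 deg; the base and both walls agree. The fingers must close along azimuth 117.3, which is a twist of +52.3. Lugs point along azimuth 2 deg. First I go above the lens.

Call:
{"api": "jog_arm", "payload": {"gripper": [0.7,0.7,0.7,0.7,0.7,0.7,0.7,0.7], "offset": [[2.5,-4,0],[5.5,-9,0],[8.5,-14,0],[11.5,-19,0],[14.5,-24,-3],[17.5,-29,-7],[19.5,-32.3,-11],[19.5,-32.3,-13]], "twist": [8,16,24,32,40,48,52.3,52.3], "squeeze": 40}}

```text
clock: 1.1
tcp_pos: [0.4378, 0.1954, 0.099]
orientation: [-0.001, -0.234, 0.972, -0.0]
wrist_force: [-1.4, 0.2, -0.6]
finger_gap: 0.0596
grip_force: 0.0
```

Run:
```python
from h import *
from scipy.spatial.transform import Rotation as R
c=snap('scene','s1.png');s=env.get_state()
q=s['orientation'];M=R.from_quat([*q[1:],q[0]]).as_matrix();print(s['clock'],s['tcp_pos'],'az',np.degrees(np.arctan2(M[1,1],M[0,1])),s['finger_gap'],s['joint_pos'][5])
im=c['image'][150:330,150:420,::-1]; cv2.imwrite('pics/s1c.png',cv2.resize(im,None,fx=2.9,fy=2.9))
W=cloud(c); q=W.reshape(-1,3); t=s['tcp_pos']
# lowest points of fingers
m=(np.abs(q[:,0]-t[0])<.07)&(np.abs(q[:,1]-t[1])<.07)&(q[:,2]>.06)&(q[:,2]<.13)
p=q[m]; y=M[:2,1]; d=(p[:,:2]-t[:2])@y
for lo,hi in((-.07,-.01),(.01,.07)):
    k=p[(d>lo)&(d<hi)]; 
    if len(k): k=k[k[:,2]<k[:,2].min()+.02]; print(len(k),k.min(0),k.max(0),k.mean(0))
```

```text
1.15 [0.43590593 0.19569655 0.09674587] az 117.12225748547968 0.06031965617247508 -0.21954430780656872
51 [0.44217377 0.15294557 0.1058976 ] [0.46072842 0.16205231 0.12581429] [0.44726767 0.15750707 0.11787119]
52 [0.41181736 0.21523004 0.10293303] [0.43379261 0.22932044 0.12261976] [0.41701824 0.22222933 0.11519521]
```

View pics/s1c.png

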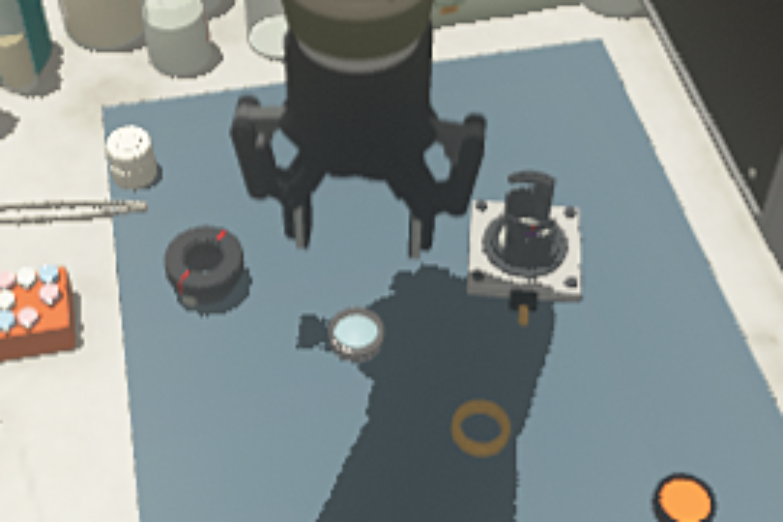

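The picture shows the fingers still above the mat, with the lens at (355,332) in the crop. The open fingertips sit about 7 mm behind the TCP, as the text says. Next I descend partway and check tracking.

Call:
{"api": "jog_arm", "payload": {"gripper": [0.7,0.7,0.7,0.7,0.7,0.7,0.7,0.7], "offset": [[0,0,-2],[0,0,-4],[0,0,-6],[0,0,-7],[0,0,-7],[0,0,-7],[0,0,-7],[0,0,-7]], "twist": [0,0,0,0,0,0,0,0]}}

```text
clock: 2.15
tcp_pos: [0.4382, 0.1984, 0.0318]
orientation: [0.0, -0.236, 0.972, 0.0]
wrist_force: [-0.0, 0.3, -0.8]
finger_gap: 0.0599
grip_force: 0.0
```

Call:
{"api": "jog_arm", "payload": {"gripper": [0.7,0.7,0.7,0.2,0.2,0.2,0.2,0.2], "offset": [[0,0,-1.5],[0,0,-2.5],[0,0,-2.6],[0,0,-2.6],[0,0,-2.6],[0,0,-2.6],[0,0,-2.6],[0,0,-2.6]], "twist": [0,0,0,0,0,0,0,0], "squeeze": 40}}

```text
clock: 3.15
tcp_pos: [0.438, 0.1984, 0.0056]
orientation: [0.0, -0.236, 0.972, 0.0]
wrist_force: [0.2, 0.3, 0.9]
finger_gap: 0.0335
grip_force: 39.9
```

Call:
{"api": "jog_arm", "payload": {"gripper": [0.2,0.2,0.2,0.2,0.2,0.2,0.2,0.2], "offset": [[0,0,3],[0,0,7],[0,0,9.5],[4,-1.9,9.5],[8,-3.8,9.5],[11,-5.2,9.5],[12.15,-5.7,9.5],[12.15,-5.7,9.5]], "twist": [0,0,0,0,0,0,0,0]}}

```text
clock: 4.15
tcp_pos: [0.559, 0.1411, 0.0998]
orientation: [-0.001, -0.236, 0.972, 0.0]
wrist_force: [-0.4, -0.2, -0.6]
finger_gap: 0.0336
grip_force: 39.9
```

```bash
cat > look.py <<'E'
from h import *
import sys
c=snap('scene');d=snap('top');s=env.get_state();print(s['clock'],s['tcp_pos'],s['finger_gap'],s['grip_force'],s['wrist_force'].round(1))
x,y,w,h=275,140,110,130
a=cv2.resize(c['image'][y:y+h,x:x+w,::-1],None,fx=3.6,fy=3.6,interpolation=cv2.INTER_CUBIC)
b=cv2.resize(d['image'][120:250,255:365,::-1],None,fx=3.6,fy=3.6,interpolation=cv2.INTER_CUBIC)
cv2.imwrite('pics/%s.png'%sys.argv[1],np.hstack([a,b]))
E
python3 look.py l1
```

```text
4.25 [0.55781977 0.14170732 0.09995927] 0.03347643031812301 39.93194952607155 [-0.6 -0.2 -0.2]
```

View pics/l1.png

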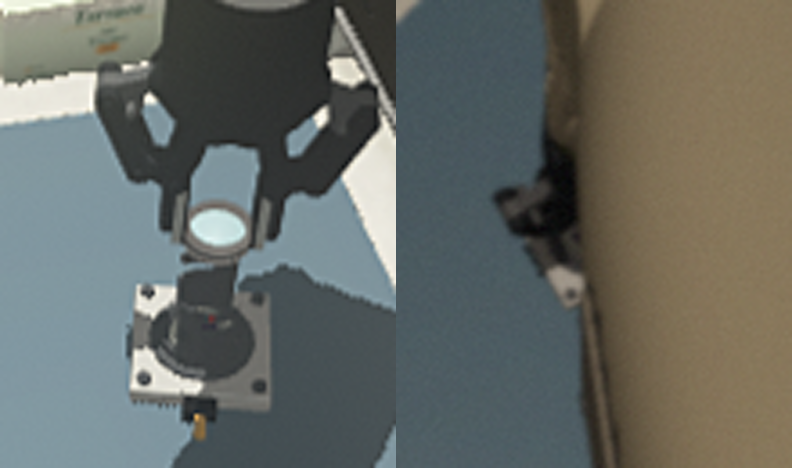

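The picture shows the lens held level between the pads at (218,228) in the crop, with the head below it. I'll compare the lens and barrel axes in the same camera.

```bash
cat > rel.py <<'E'
from h import *
import sys
zt=float(sys.argv[1])  # top height expected; head in scene cam = .5595,.140
c=np.load('/tmp/scene.npy',allow_pickle=True).item(); W=cloud(c); q=W.reshape(-1,3); s=env.get_state(); t=s['tcp_pos']
y=np.array([np.cos(np.radians(117.3)),np.sin(np.radians(117.3))]); x=np.array([y[1],-y[0]])
r=q[:,:2]-t[:2]; a=r@x; b=r@y
m=(np.abs(b)<.0145)&(np.abs(a)<.03)&(np.abs(q[:,2]-zt)<.005)
print(m.sum(),'top z',np.median(q[m,2]).round(4),'a',np.percentile(a[m],[1,99]).round(4),'b',np.percentile(b[m],[1,99]).round(4))
A=np.c_[a[m],b[m],np.ones(m.sum())]; print('slope',np.linalg.lstsq(A,q[m,2],rcond=None)[0].round(3))
print('head rel in this cam a,b',((np.array([.5595,.140])-t[:2])@np.c_[x,y]).round(4))
E
python3 rel.py .1084
```

```text
220 top z 0.1069 a [-0.0176  0.0185] b [-0.0137  0.0134]
slope [-0.015  0.017  0.107]
head rel in this cam a,b [ 0.0007 -0.0023]
```

Call:
{"api": "jog_arm", "payload": {"gripper": [0.2,0.2,0.2,0.2,0.2,0.2,0.2,0.2], "offset": [[0,0,0],[0,0,-1.5],[0,0,-2.8],[0,0,-3.4],[0,0,-4],[0,0,-4.6],[0,0,-5.2],[0,0,-5.2]], "twist": [0,0,0,0,0,0,0,0]}}

```text
clock: 5.25
tcp_pos: [0.5589, 0.1412, 0.0478]
orientation: [-0.0, -0.236, 0.972, 0.0]
wrist_force: [0.1, -0.5, -0.1]
finger_gap: 0.0332
grip_force: 39.9
```

No contact force, so the lens is in the bore. Lowering on to the seat (TCP about 0.0235).

Call:
{"api": "jog_arm", "payload": {"gripper": [0.2,0.2,0.2,0.2,0.2,0.2,0.2,0.2], "offset": [[0,0,-0.6],[0,0,-1.2],[0,0,-1.7],[0,0,-2.1],[0,0,-2.35],[0,0,-2.4],[0,0,-2.4],[0,0,-2.4]], "twist": [0,0,0,0,0,0,0,0]}}

```text
clock: 6.25
tcp_pos: [0.5594, 0.1413, 0.0245]
orientation: [0.0, -0.236, 0.972, 0.0]
wrist_force: [0.6, -0.1, -0.4]
finger_gap: 0.0331
grip_force: 39.9
```

Call:
{"api": "jog_arm", "payload": {"gripper": [0.2,0.2,0.2,0.2,0.2,0.2,0.2,0.2], "offset": [[0,0,-0.05],[0,0,-0.1],[0,0,-0.12],[0,0,-0.12],[0,0,-0.12],[0,0,-0.12],[0,0,-0.12],[0,0,-0.12]], "twist": [0,0,0,0,0,0,0,0]}}

```text
clock: 7.25
tcp_pos: [0.5594, 0.1413, 0.0232]
orientation: [0.0, -0.236, 0.972, 0.0]
wrist_force: [-1.2, -0.1, 3.2]
finger_gap: 0.0333
grip_force: 40.3
```

Contact at 3 N. Opening, then rising and heading to the spacer.

Call:
{"api": "jog_arm", "payload": {"gripper": [0.45,0.6,0.6,0.6,0.6,0.6,0.6,0.6], "offset": [[0,0,0],[0,0,0],[0,0,0],[0,0,1.5],[0,0,4],[0,0,6.5],[0,0,8],[-3,-1,8]], "twist": [0,0,0,0,0,0,0,0]}}

```text
clock: 8.25
tcp_pos: [0.5322, 0.1316, 0.1053]
orientation: [0.003, -0.236, 0.972, -0.0]
wrist_force: [-0.3, -0.3, 0.2]
finger_gap: 0.0515
grip_force: 0.0
```

Call:
{"api": "jog_arm", "payload": {"gripper": [0.6,0.6,0.6,0.6,0.6,0.6,0.6,0.6], "offset": [[-4,-1.3,0],[-8,-2.6,0],[-10.6,-3.46,-1.5],[-10.6,-3.46,-5],[-10.6,-3.46,-8],[-10.6,-3.46,-9],[-10.6,-3.46,-9.2],[-10.6,-3.46,-9.2]], "twist": [0,0,0,0,0,0,0,0]}}

```text
clock: 9.25
tcp_pos: [0.4241, 0.0968, 0.0119]
orientation: [0.001, -0.236, 0.972, -0.0]
wrist_force: [1.3, -0.2, 0.7]
finger_gap: 0.051
grip_force: 0.0
```

Call:
{"api": "jog_arm", "payload": {"gripper": [0.6,0.6,0.2,0.2,0.2,0.2,0.2,0.2], "offset": [[0,0,-0.5],[0,0,-0.7],[0,0,-0.7],[0,0,-0.7],[0,0,-0.7],[0,0,-0.7],[0,0,-0.7],[0,0,-0.7]], "twist": [0,0,0,0,0,0,0,0]}}

```text
clock: 10.25
tcp_pos: [0.4232, 0.0967, 0.0044]
orientation: [0.0, -0.236, 0.972, 0.0]
wrist_force: [-2.2, -0.6, 5.4]
finger_gap: 0.0335
grip_force: 39.6
```

Call:
{"api": "jog_arm", "payload": {"gripper": [0.2,0.2,0.2,0.2,0.2,0.2,0.2,0.2], "offset": [[0,0,2],[0,0,5.5],[0,0,9],[4,1.3,9.2],[8,2.6,9.2],[12,3.94,9.2],[13.6,4.46,9.2],[13.6,4.46,9.2]], "twist": [0,0,0,0,0,0,0,0]}}

```text
clock: 11.25
tcp_pos: [0.56, 0.1415, 0.0954]
orientation: [-0.0, -0.236, 0.972, 0.0]
wrist_force: [-0.2, 0.0, -0.4]
finger_gap: 0.033
grip_force: 39.9
```

```bash
python3 look.py l2; python3 rel.py .1015
```

```text
11.35 [0.55816319 0.14109606 0.09550229] 0.032872077783433415 39.866957631893456 [-0.8 -0.2 -0.2]
126 top z 0.1008 a [-0.016   0.0185] b [-0.0135  0.0141]
slope [0.005 0.017 0.101]
head rel in this cam a,b [ 0.0007 -0.0016]
```

View pics/l2.png

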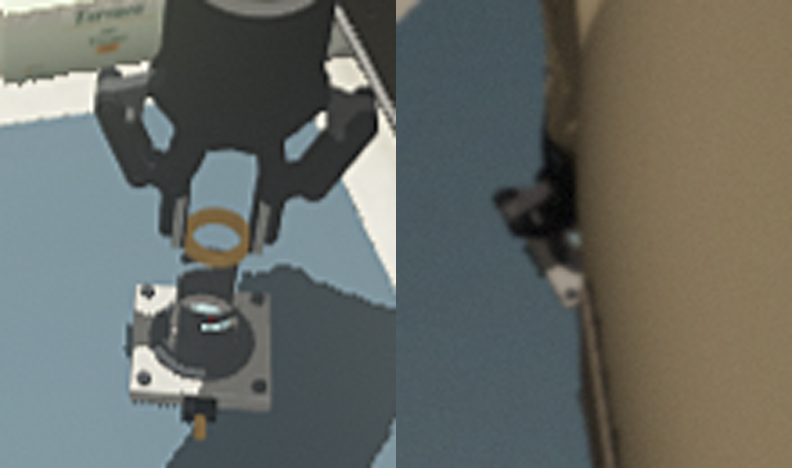

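The lens is visible in the barrel and the spacer hangs level at (217,237) in the crop. Lowering it.

Call:
{"api": "jog_arm", "payload": {"gripper": [0.2,0.2,0.2,0.2,0.2,0.2,0.2,0.2], "offset": [[0,0,-1],[0,0,-2.4],[0,0,-3.2],[0,0,-4],[0,0,-4.6],[0,0,-5.2],[0,0,-5.7],[0,0,-5.8]], "twist": [0,0,0,0,0,0,0,0]}}

```text
clock: 12.35
tcp_pos: [0.559, 0.1413, 0.0377]
orientation: [-0.0, -0.236, 0.972, 0.0]
wrist_force: [-0.7, -0.3, -0.1]
finger_gap: 0.0329
grip_force: 39.9
```

Call:
{"api": "jog_arm", "payload": {"gripper": [0.2,0.2,0.2,0.2,0.2,0.2,0.2,0.2], "offset": [[0,0,-0.1],[0,0,-0.15],[0,0,-0.2],[0,0,-0.25],[0,0,-0.3],[0,0,-0.35],[0,0,-0.35],[0,0,-0.35]], "twist": [0,0,0,0,0,0,0,0]}}

```text
clock: 13.35
tcp_pos: [0.5593, 0.1413, 0.0346]
orientation: [-0.0, -0.236, 0.972, 0.0]
wrist_force: [-0.0, 0.7, -0.1]
finger_gap: 0.033
grip_force: 39.9
```

Call:
{"api": "jog_arm", "payload": {"gripper": [0.2,0.2,0.2,0.2,0.2,0.2,0.2,0.2], "offset": [[0,0,-0.05],[0,0,-0.08],[0,0,-0.1],[0,0,-0.1],[0,0,-0.1],[0,0,-0.1],[0,0,-0.1],[0,0,-0.1]], "twist": [0,0,0,0,0,0,0,0]}}

```text
clock: 14.35
tcp_pos: [0.5593, 0.1413, 0.0337]
orientation: [0.0, -0.236, 0.972, 0.0]
wrist_force: [-0.9, 0.1, 3.8]
finger_gap: 0.033
grip_force: 40.3
```

Seated with 3.8 N. Release, rise, go towards the green filter.

Call:
{"api": "jog_arm", "payload": {"gripper": [0.45,0.6,0.6,0.6,0.6,0.6,0.6,0.6], "offset": [[0,0,0],[0,0,0],[0,0,0.3],[0,0,3],[0,0,6],[0,3,7],[0.8,9,7],[1.6,13,7]], "twist": [0,0,0,0,0,0,0,0]}}

```text
clock: 15.35
tcp_pos: [0.5756, 0.2733, 0.1043]
orientation: [0.001, -0.236, 0.972, 0.0]
wrist_force: [0.5, -0.6, 0.7]
finger_gap: 0.0512
grip_force: 0.0
```

Call:
{"api": "jog_arm", "payload": {"gripper": [0.6,0.6,0.6,0.6,0.6,0.6,0.6,0.6], "offset": [[0.4,2.7,0],[0.8,4.7,0],[0.8,4.7,-3],[0.8,4.7,-6.5],[0.8,4.7,-8.5],[0.8,4.7,-8.5],[0.8,4.7,-8.5],[0.8,4.7,-8.5]], "twist": [0,0,0,0,0,0,0,0]}}

```text
clock: 16.35
tcp_pos: [0.5843, 0.3187, 0.0202]
orientation: [0.001, -0.236, 0.972, 0.0]
wrist_force: [0.2, -0.4, -0.1]
finger_gap: 0.051
grip_force: 0.0
```

Call:
{"api": "jog_arm", "payload": {"gripper": [0.6,0.6,0.6,0.2,0.2,0.2,0.2,0.2], "offset": [[0,0,-0.8],[0,0,-1.4],[0,0,-1.4],[0,0,-1.4],[0,0,-1.4],[0,0,-1.4],[0,0,-1.4],[0,0,-1.4]], "twist": [0,0,0,0,0,0,0,0]}}

```text
clock: 17.35
tcp_pos: [0.5834, 0.3184, 0.0048]
orientation: [0.0, -0.236, 0.972, 0.0]
wrist_force: [-1.5, -0.6, 1.2]
finger_gap: 0.033
grip_force: 39.8
```

Call:
{"api": "jog_arm", "payload": {"gripper": [0.2,0.2,0.2,0.2,0.2,0.2,0.2,0.2], "offset": [[0,0,3],[0,0,7],[0,-3,9],[-0.8,-8,9],[-1.6,-13,9],[-2.4,-17,9],[-2.4,-17.7,9],[-2.4,-17.7,9]], "twist": [0,0,0,0,0,0,0,0]}}

```text
clock: 18.35
tcp_pos: [0.5596, 0.1411, 0.0948]
orientation: [0.0, -0.236, 0.972, 0.0]
wrist_force: [-0.6, -0.1, 0.5]
finger_gap: 0.0331
grip_force: 39.9
```

```bash
python3 look.py l3; python3 rel.py .1015
```

```text
18.45 [0.55959864 0.14220806 0.09465224] 0.0329736255192471 39.865024611353874 [1.1 0.8 0.7]
228 top z 0.101 a [-0.0187  0.0161] b [-0.0138  0.0136]
slope [0.031 0.002 0.101]
head rel in this cam a,b [-0.0011 -0.0019]
```

View pics/l3.png

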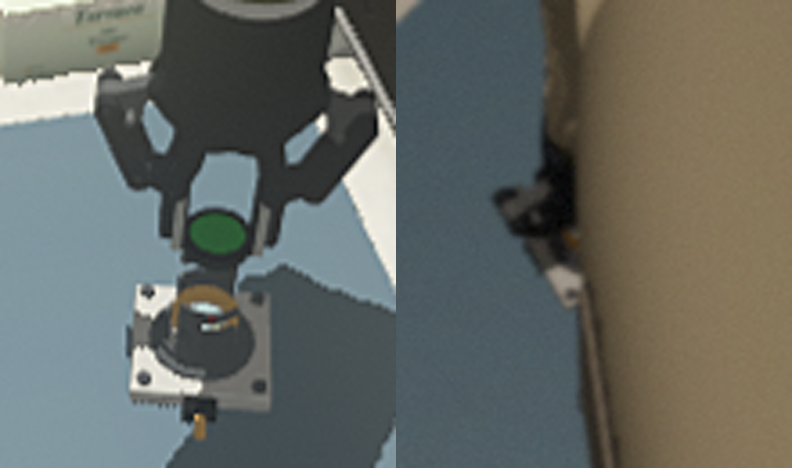

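The green filter is held level at (218,233), with the spacer visible in the barrel. Lowering to TCP of about 0.043.

Call:
{"api": "jog_arm", "payload": {"gripper": [0.2,0.2,0.2,0.2,0.2,0.2,0.2,0.2], "offset": [[0,0,-1],[0,0,-2.2],[0,0,-2.8],[0,0,-3.4],[0,0,-4],[0,0,-4.5],[0,0,-4.9],[0,0,-4.9]], "twist": [0,0,0,0,0,0,0,0]}}

```text
clock: 19.45
tcp_pos: [0.5591, 0.1412, 0.0454]
orientation: [-0.0, -0.236, 0.972, 0.0]
wrist_force: [1.0, -0.2, -0.6]
finger_gap: 0.0327
grip_force: 39.9
```

Call:
{"api": "jog_arm", "payload": {"gripper": [0.2,0.2,0.2,0.2,0.2,0.2,0.2,0.2], "offset": [[0,0,-0.1],[0,0,-0.15],[0,0,-0.2],[0,0,-0.25],[0,0,-0.3],[0,0,-0.32],[0,0,-0.32],[0,0,-0.32]], "twist": [0,0,0,0,0,0,0,0]}}

```text
clock: 20.45
tcp_pos: [0.5593, 0.1413, 0.0426]
orientation: [0.0, -0.236, 0.972, 0.0]
wrist_force: [-0.1, -0.1, 2.8]
finger_gap: 0.0327
grip_force: 40.1
```

Contact at 2.8 N. Release, rise and go to the ring. With the present grip azimuth the ring needs −64.75 deg of twist before insertion and then −90 to lock, which keeps joint 6 within about 133 deg.

Call:
{"api": "jog_arm", "payload": {"gripper": [0.45,0.6,0.6,0.6,0.6,1,1,1], "offset": [[0,0,0],[0,0,0],[0,0,0.3],[0,0,3],[0,0,6],[-3,3.5,6.5],[-6.5,7.7,6.5],[-10,11.9,6.5]], "twist": [0,0,0,0,0,0,0,0]}}

```text
clock: 21.45
tcp_pos: [0.4586, 0.2612, 0.1079]
orientation: [0.0, -0.236, 0.972, 0.0]
wrist_force: [0.0, 0.3, 1.0]
finger_gap: 0.0855
grip_force: 0.0
```

Call:
{"api": "jog_arm", "payload": {"gripper": [1,1,1,1,1,1,1,1], "offset": [[-2.5,3,0],[-3.95,4.7,0],[-3.95,4.7,-2.5],[-3.95,4.7,-5.5],[-3.95,4.7,-7.5],[-3.95,4.7,-7.5],[-3.95,4.7,-7.5],[-3.95,4.7,-7.5]], "twist": [0,0,0,0,0,0,0,0]}}

```text
clock: 22.45
tcp_pos: [0.4207, 0.3077, 0.0336]
orientation: [0.001, -0.236, 0.972, 0.0]
wrist_force: [-0.4, 0.6, 0.1]
finger_gap: 0.0856
grip_force: 0.0
```

Run:
```python
from h import *
c=snap('scene'); s=env.get_state(); print(s['clock'],s['tcp_pos'],s['wrist_force'])
a=cv2.resize(c['image'][150:280,150:260,::-1],None,fx=3.6,fy=3.6,interpolation=cv2.INTER_CUBIC)
b=cv2.resize(c['image'][140:270,275:385,::-1],None,fx=3.6,fy=3.6,interpolation=cv2.INTER_CUBIC)
cv2.imwrite('pics/r1.png',np.hstack([a,b]))
```

```text
22.5 [0.42058348 0.30766413 0.03349806] [0.33789509 0.07404332 0.57089328]
```

View pics/r1.png

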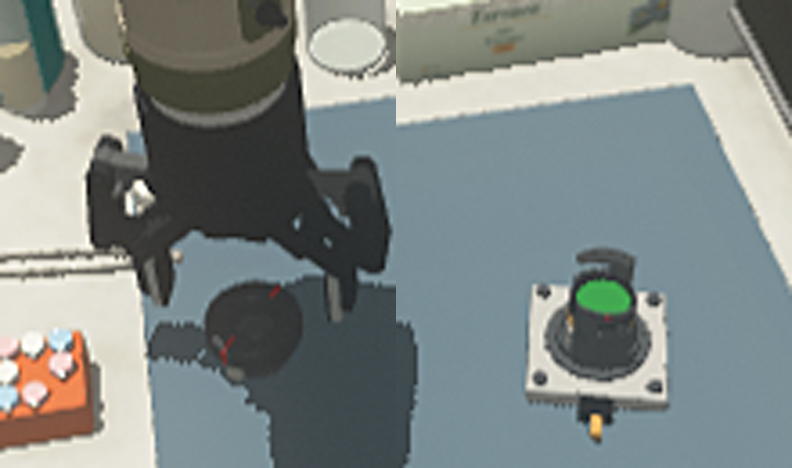

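The filter lies flat in the barrel at (603,298); the fingers straddle the ring. Descend and grip.

Call:
{"api": "jog_arm", "payload": {"gripper": [1,1,1,0.4,0.4,0.4,0.4,0.4], "offset": [[0,0,-1.5],[0,0,-2.7],[0,0,-2.7],[0,0,-2.7],[0,0,-2.7],[0,0,-2.7],[0,0,-2.7],[0,0,-2.7]], "twist": [0,0,0,0,0,0,0,0], "squeeze": 80}}

```text
clock: 23.5
tcp_pos: [0.4204, 0.3076, 0.0063]
orientation: [0.001, -0.236, 0.972, 0.0]
wrist_force: [-1.6, -1.6, 5.3]
finger_gap: 0.0489
grip_force: 82.4
```

Call:
{"api": "jog_arm", "payload": {"gripper": [0.4,0.4,0.4,0.4,0.4,0.4,0.4,0.4], "offset": [[0,0,2],[0,0,6],[0,0,9.5],[2.5,-3,9.5],[6,-7.2,9.5],[9,-10.8,9.5],[12,-14.4,9.5],[13.95,-16.6,9.5]], "twist": [0,0,-10,-20,-30,-40,-50,-60]}}

```text
clock: 24.5
tcp_pos: [0.5605, 0.1394, 0.1002]
orientation: [0.0, 0.285, 0.959, 0.0]
wrist_force: [-0.0, -0.4, 0.6]
finger_gap: 0.0492
grip_force: 82.6
```

Call:
{"api": "jog_arm", "payload": {"gripper": [0.4,0.4,0.4,0.4,0.4,0.4,0.4,0.4], "offset": [[0,0,0],[0,0,0],[0,0,0],[0,0,0],[0,0,0],[0,0,0],[0,0,0],[0,0,0]], "twist": [-4.75,-4.75,-4.75,-4.75,-4.75,-4.75,-4.75,-4.75]}}

```text
clock: 25.5
tcp_pos: [0.5592, 0.1413, 0.1004]
orientation: [0.0, 0.321, 0.947, 0.0]
wrist_force: [0.7, 0.3, -1.3]
finger_gap: 0.049
grip_force: 82.6
```

```bash
python3 look.py l4
python3 - <<'E'
from h import *
s=env.get_state();print(s['joint_pos'].round(3),s['orientation'])
c=np.load('/tmp/scene.npy',allow_pickle=True).item(); q=cloud(c).reshape(-1,3); col=c['image'].astype(int).reshape(-1,3)
m=(np.hypot(q[:,0]-.5595,q[:,1]-.14)<.04)&(q[:,2]>.11)&(q[:,2]<.135)
red=m&(col[:,0]>1.6*col[:,1])&(col[:,0]>1.6*col[:,2])&(col[:,0]>50); print(q[red].round(4))
E
```

```text
25.6 [0.55924266 0.14124472 0.1004152 ] 0.04882101965436733 82.59525770321488 [ 0.5  0.3 -0.3]
[ 0.108  0.387 -0.178  1.006  0.     0.761] [1.17372662e-05 3.20797467e-01 9.47147815e-01 2.36427371e-05]
[[0.5508 0.1598 0.128 ]
 [0.5505 0.1578 0.1294]
 [0.5513 0.1561 0.1297]
 [0.5548 0.1558 0.1269]
 [0.5501 0.1534 0.1297]]
```

View pics/l4.png

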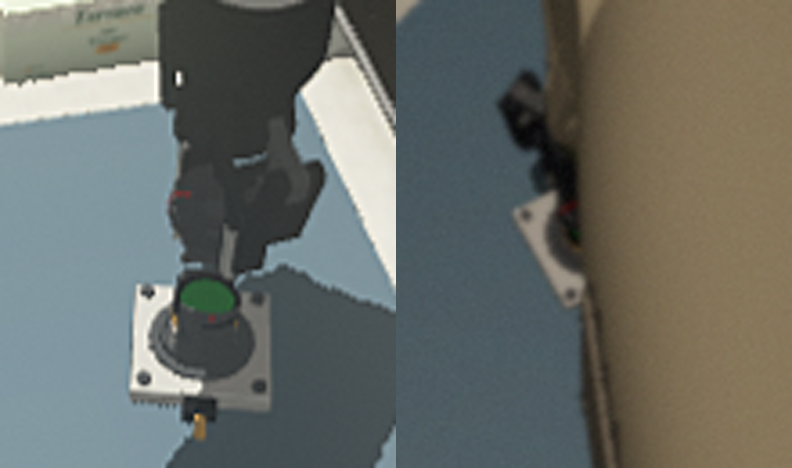

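The ring hangs over the barrel with its red line at (180,194), azimuth about 116 deg, which is right. Lowering.

Call:
{"api": "jog_arm", "payload": {"gripper": [0.4,0.4,0.4,0.4,0.4,0.4,0.4,0.4], "offset": [[0,0,-1],[0,0,-2.2],[0,0,-2.8],[0,0,-3.3],[0,0,-3.8],[0,0,-4.2],[0,0,-4.45],[0,0,-4.45]], "twist": [0,0,0,0,0,0,0,0]}}

```text
clock: 26.6
tcp_pos: [0.5592, 0.1413, 0.0558]
orientation: [-0.0, 0.321, 0.947, 0.0]
wrist_force: [-0.2, -0.1, -0.3]
finger_gap: 0.049
grip_force: 82.6
```

Call:
{"api": "jog_arm", "payload": {"gripper": [0.4,0.4,0.4,0.4,0.4,0.4,0.4,0.4], "offset": [[0,0,-0.08],[0,0,-0.15],[0,0,-0.2],[0,0,-0.25],[0,0,-0.25],[0,0,-0.25],[0,0,-0.25],[0,0,-0.25]], "twist": [0,0,0,0,0,0,0,0]}}

```text
clock: 27.6
tcp_pos: [0.5594, 0.1413, 0.0535]
orientation: [0.0, 0.321, 0.947, 0.0]
wrist_force: [0.9, 0.1, 2.2]
finger_gap: 0.0493
grip_force: 82.8
```

The foot is on the stack at TCP 0.0535. Now turning clockwise: first 40 deg level, then following the slope down.

Call:
{"api": "jog_arm", "payload": {"gripper": [0.4,0.4,0.4,0.4,0.4,0.4,0.4,0.4], "offset": [[0,0,0],[0,0,0],[0,0,0],[0,0,0],[0,0,-0.02],[0,0,-0.05],[0,0,-0.05],[0,0,-0.05]], "twist": [-8,-16,-24,-32,-38,-44,-48,-48]}}

```text
clock: 28.6
tcp_pos: [0.5597, 0.1414, 0.0532]
orientation: [0.0, 0.678, 0.735, 0.0]
wrist_force: [1.1, -0.6, 3.5]
finger_gap: 0.0487
grip_force: 82.9
```

Run:
```python
from h import *
s=env.get_state();q=s['orientation'];print(s['tcp_pos'],s['wrist_force'],s['ft_torque'],np.degrees(2*np.arctan2(q[1],q[2])), 'az', 90-np.degrees(2*np.arctan2(q[1],q[2])))
```

```text
[0.55971461 0.14136061 0.05319856] [ 1.11289411 -0.55018354  3.4554047 ] [ 0.01530478 -0.07660845 -0.02292608] 85.37630481410402 az 4.623695185895983
```

Call:
{"api": "jog_arm", "payload": {"gripper": [0.4,0.4,0.4,0.4,0.4,0.4,0.4,0.4], "offset": [[0,0,-0.03],[0,0,-0.06],[0,0,-0.09],[0,0,-0.11],[0,0,-0.13],[0,0,-0.13],[0,0,-0.13],[0,0,-0.13]], "twist": [-5,-10,-15,-20,-25,-25,-25,-25]}}

```text
clock: 29.6
tcp_pos: [0.5599, 0.1414, 0.0521]
orientation: [0.0, 0.82, 0.572, 0.001]
wrist_force: [-0.1, -0.1, 5.2]
finger_gap: 0.0486
grip_force: 83.1
```

```bash
cat > st.py <<'E'
from h import *
s=env.get_state();q=s['orientation'];print(s['tcp_pos'],s['wrist_force'],s['ft_torque'], 'az', 90-np.degrees(2*np.arctan2(q[1],q[2])),s['joint_pos'][5],s['finger_gap'])
E
python3 st.py
```

```text
[0.55985937 0.14138275 0.0520521 ] [-0.0503614  -0.09817092  5.15293949] [-0.03154002 -0.0766519   0.04238769] az -20.269236900492615 2.03290436281641 0.048575961307141195
```

Call:
{"api": "jog_arm", "payload": {"gripper": [0.4,0.4,0.4,0.4,0.4,0.4,0.4,0.4], "offset": [[0,0,-0.03],[0,0,-0.06],[0,0,-0.08],[0,0,-0.1],[0,0,-0.1],[0,0,-0.1],[0,0,-0.1],[0,0,-0.1]], "twist": [-5,-10,-13,-16,-18,-20,-20,-20]}}

```text
clock: 30.6
tcp_pos: [0.5598, 0.1404, 0.0513]
orientation: [0.001, 0.907, 0.421, 0.0]
wrist_force: [-0.5, -3.5, 8.2]
finger_gap: 0.0486
grip_force: 83.7
```

```bash
python3 st.py
```

```text
[0.55975231 0.14042903 0.05134439] [-0.48598922 -3.51033649  8.18911892] [-0.68742992  0.14766883  0.36154406] az -40.250171208721355 2.381108930026609 0.04862207970582709
```

Call:
{"api": "jog_arm", "payload": {"gripper": [0.4,0.4,0.4,0.4,0.4,0.4,0.4,0.4], "offset": [[0,0,0],[0,0,0],[0,0,0],[0,0,0],[0,0,0],[0,0,0],[0,0,0],[0,0,0]], "twist": [-2,-4,-4,-4,-4,-4,-4,-4]}}

```text
clock: 31.6
tcp_pos: [0.5603, 0.1395, 0.0513]
orientation: [0.002, 0.921, 0.389, 0.0]
wrist_force: [0.4, -6.9, 7.1]
finger_gap: 0.0489
grip_force: 83.7
```

```bash
python3 st.py
python3 - <<'E'
from h import *
c=snap('scene'); q=cloud(c).reshape(-1,3); col=c['image'].astype(int).reshape(-1,3)
m=(np.hypot(q[:,0]-.5595,q[:,1]-.14)<.045)&(q[:,2]>.03)&(q[:,2]<.1)
red=m&(col[:,0]>1.5*col[:,1])&(col[:,0]>1.5*col[:,2])&(col[:,0]>40); i=np.where(red)[0]; print(np.c_[i%560,i//560,q[i].round(4)])
E
```

```text
[0.56025062 0.13947671 0.05134331] [ 0.41006089 -6.88384271  7.11315982] [-1.33959387 -0.00365112  0.66671094] az -44.259043707554014 2.4503503879461213 0.04888558623735675
[[3.360e+02 2.040e+02 5.816e-01 1.464e-01 7.890e-02]
 [3.360e+02 2.050e+02 5.794e-01 1.452e-01 7.870e-02]
 [3.370e+02 2.050e+02 5.802e-01 1.435e-01 7.910e-02]
 [3.360e+02 2.060e+02 5.764e-01 1.437e-01 7.960e-02]
 [3.360e+02 2.070e+02 5.750e-01 1.428e-01 7.860e-02]
 [3.330e+02 2.190e+02 5.447e-01 1.328e-01 7.940e-02]
 [3.340e+02 2.190e+02 5.454e-01 1.311e-01 7.980e-02]
 [3.330e+02 2.200e+02 5.408e-01 1.309e-01 8.160e-02]
 [3.340e+02 2.200e+02 5.435e-01 1.300e-01 7.950e-02]
 [3.330e+02 2.210e+02 5.406e-01 1.305e-01 7.910e-02]
 [3.340e+02 2.210e+02 5.404e-01 1.285e-01 8.060e-02]
 [3.330e+02 2.220e+02 5.392e-01 1.297e-01 7.830e-02]
 [3.330e+02 2.230e+02 5.366e-01 1.283e-01 7.890e-02]
 [3.330e+02 2.240e+02 5.357e-01 1.276e-01 7.730e-02]
 [3.320e+02 2.250e+02 5.357e-01 1.293e-01 7.330e-02]
 [3.330e+02 2.250e+02 5.356e-01 1.273e-01 7.480e-02]
 [3.320e+02 2.260e+02 5.357e-01 1.290e-01 7.060e-02]
 [3.330e+02 2.260e+02 5.360e-01 1.272e-01 7.160e-02]
 [3.320e+02 2.270e+02 5.359e-01 1.288e-01 6.770e-02]
 [3.330e+02 2.270e+02 5.368e-01 1.272e-01 6.790e-02]
 [3.330e+02 2.280e+02 5.399e-01 1.282e-01 6.110e-02]]
```

The torque has risen to 0.67 N m against the stop. I relax the wind-up, open, and rise to check.

Call:
{"api": "jog_arm", "payload": {"gripper": [0.4,0.4,0.4,0.7,1,1,1,1], "offset": [[0,0,0],[0,0,0],[0,0,0],[0,0,0],[0,0,0],[0,0,0],[0,0,0.5],[0,0,1.5]], "twist": [2,4,4,4,4,4,4,4]}}

```text
clock: 32.65
tcp_pos: [0.5589, 0.1413, 0.0657]
orientation: [-0.0, 0.908, 0.419, -0.0]
wrist_force: [0.0, 0.5, -0.1]
finger_gap: 0.0855
grip_force: 0.0
```

Call:
{"api": "jog_arm", "payload": {"gripper": [1,1,1,1,1,1,1,1], "offset": [[0,0,2],[0,0,5],[0,0,8],[-3,3,8],[-7,7,8],[-11,11,8],[-15,15,8],[-15,15,8]], "twist": [0,0,0,0,0,0,0,0]}}

```text
clock: 33.65
tcp_pos: [0.4065, 0.2934, 0.1466]
orientation: [-0.0, 0.907, 0.422, 0.0]
wrist_force: [-0.1, 0.4, 0.9]
finger_gap: 0.0852
grip_force: 0.0
```

```bash
python3 look.py l5
python3 - <<'E'
from h import *
for n in('scene','top'):
    c=np.load('/tmp/%s.npy'%n,allow_pickle=True).item(); q=cloud(c).reshape(-1,3); col=c['image'].astype(int).reshape(-1,3)
    d=np.hypot(q[:,0]-.5595,q[:,1]-.1405)
    t=q[(d<.03)&(q[:,2]>.07)]; print(n,len(t),'top z',np.median(t[:,2]),'ctr',(t[:,:2].max(0)+t[:,:2].min(0))/2, cv2.minEnclosingCircle((t[:,:2]*1000).astype(np.float32)))
    print('slope',np.linalg.lstsq(np.c_[t[:,:2]-.3,np.ones(len(t))],t[:,2],rcond=None)[0])
    for k in (1.3,1.6):
        red=(d<.03)&(q[:,2]>.074)&(col[:,0]>k*col[:,1])&(col[:,0]>k*col[:,2])&(col[:,0]>40); i=np.where(red)[0]
        u=ray(c,np.c_[i%560,i//560],.0795)[:,:2]
        if len(i)>3:
            u=u[np.hypot(*(u-[.5595,.1405]).T)<.0275]
            g=u[:,0]>.5595; a,b=u[g].mean(0),u[~g].mean(0); print(k,len(i),'az',np.degrees(np.arctan2(a[1]-b[1],a[0]-b[0])),a,b)
E
```

```text
33.75 [0.40939301 0.29184462 0.14648501] 0.08541333794590378 0.0 [-0.1 -0.1  0.6]
scene 473 top z 0.08003410585460213 ctr [0.55786974 0.13951063] ((557.99609375, 139.34664916992188), 26.820457458496094)
slope [ 0.05580126 -0.00353354  0.06417394]
1.3 18 az 26.41264956116249 [0.57729244 0.14788085] [0.54127802 0.12999323]
1.6 16 az 26.70104185597 [0.57824228 0.14858516] [0.54127802 0.12999323]
top 330 top z 0.07916512017539606 ctr [0.55799095 0.13997883] ((558.3251342773438, 140.12887573242188), 25.95669174194336)
slope [ 0.03180994 -0.01007646  0.06914584]
1.3 32 az 27.048858237786508 [0.57579369 0.14816373] [0.53987418 0.12982322]
1.6 22 az 26.736055088431904 [0.57624485 0.14847513] [0.5398219  0.13012757]
```

View pics/l5.png

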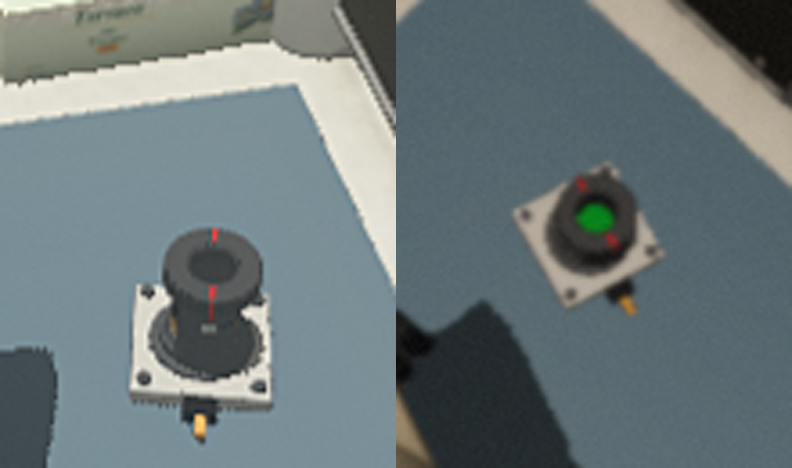

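The ring is seated and locked: lug line at azimuth 26.7 against the head's 27.3, top at 0.0795 m as expected when clamped, and green glass showing through it. Handing in.

```bash
python3 -c "
from workcell import env
print(env.hand_in())"
```

```text
the job is handed in; nothing more can be done
None
```

The read head is rebuilt and handed in at about 34 s: lens, spacer and green filter are stacked in that order, and the ring is turned clockwise to its stop, with camera checks showing its lugs within about 1 deg of the lock position and its height matching the clamped value.

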